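# Cover the heater well and hold a contact thermometer on the cover's mark

### The arm

A 7-joint arm with a two-finger parallel gripper is mounted at the origin on the work surface. World frame = base frame: x ahead of the robot, y to its left, z up, the work surface at z = 0. Lengths are in m, angles in rad, forces in N, time in s.
With the tool pointing down it reaches from about 0.425 to 0.875 m from the base axis. Payload 4.7 kg.
Tool frame: the origin (TCP) lies between the finger pads; the fingertips stand 14 mm ahead of it and the grasp point (between the pads) lies 5 mm behind it; z points along the fingers, y is the line along which they close (so a half turn about z gives the same grasp; the last joint's range is limited). The gripper opens to 87 mm and grips with 3 to 60 N. Pads are 19 mm wide; open, the fingers measure 117 mm over their backs; the gripper's body (75 mm by 190 mm) begins 51 mm behind the grasp point.
Start: joints at [-1.134, 0.321, -0.07, 1.45, 0.023, 1.371, -0.057], TCP at [0.267, 0.593, 0.237] pointing down, gripper open.
Joint ranges: [-2.86, 2.86], [-0.3, 2.09], [-1.38, 1.24], [0.06, 2.45], [-1.56, 4.7], [0.09, 2.05], [-2.69, 2.69]. Speed limits (rad/s): [2.57, 2.57, 3.14, 3.14, 3.14, 3.14, 3.14].

### API

Orientations are given as a rotation vector (axis times angle).
In Python, from bench import get_state, get_image, camera_params, close_job gives the robot as it stands. The module is installed in compiled form; this text tells all that it offers.
- The arm moves only by the tool arm_command, never from a script. Its argument "motion" is a list of rows, each a list of 5 numbers: the finger opening in mm, from 0 to 87, then the shift along the tool's x, y, z in mm, then the turn about the tool's z in degrees. In form: [[gripper, x, y, z, spin], ...]. A call has 1 to 5 rows; each row is the pose to reach, as a shift and turn from the pose commanded when the call began, along the tool's axes at that moment; what a row does not reach only later rows make up. A row lasts 1/12 s, in which the tool goes at most 41.7 mm and 7.16 degrees, less where a joint would pass 70% of its speed; a pose out of reach is approached as far as the arm can. A call with a gripper value outside its range is refused whole. The fingers move at their own pace and stop on an object; "newtons" is the grip in N (left out, the last holds). Time passes only in rows, so rows that repeat a pose let the fingers close. It gives the time, the measured TCP pose, the force, the opening and the grip force at its end, in the units of the state.
- get_state(): the state, without advancing time (a new reading comes with each control period).
- get_image(name): name is "scene" or "top" or "wrist"; returns (picture, depth): 384x512x3 uint8, red, green, blue; 384x512 float32, m along the optical axis (not along the pixel's ray), 0 where there is no reading.
- camera_params(name): a dict with "intrinsics" (3x3 intrinsics, pixels), "extrinsics" (4x4, takes a point from camera to world coordinates). Camera axes: x right, y down, z forward; pixel columns grow to the right and rows downward; lengths in m; the calibration is good to about 2 mm. A picture is of the moment at which its call begins: read the wrist's pose just before it. camera_params takes no time and is no camera call; for the wrist camera it gives the pose at the moment of the call.
- close_job(): hands the job in; it is judged then, once.
The state is a dict: "time": time; "joint_positions": joint angles; "qd": joint speeds; "joint_torque": joint torques, N m; "position": TCP position; "tool_rot": TCP orientation; "ft_force": force on the tool from outside, world axes, zero at the start; "torque": the same for the moment, N m; "grip_width": opening from 0.0 (shut) to 1.0 (fully open); "grip_force": force on a finger pad.
Only numpy, scipy, OpenCV 4.12 (cv2) and the standard library are available. Lean on these libraries where they do the work, as an engineer would, in place of code of your own. Each camera call takes 0.05 s, during which the arm holds its last target. There are 200 camera calls.

### The job

Lower the loose knobbed cover gently onto the round well of the dry-block heater so that it sits fully home and level, and let go of it. Then lift the contact thermometer out of its stand, and with it upright set its sprung tip inside the small ring marked on the cover, pressing lightly so that the tip is pushed about halfway in, never jammed hard onto its stop. Finish while still holding the thermometer there like that in the gripper; leave the other things on the bench where they stand.

Things in the scene. Friction and masses are not known exactly. Their poses are not given: they have to be found in the camera images.
- cover: Loose aluminium cover, 180 g or so: a plate 100 mm across and 5 mm thick; under it a plug 8 mm deep, 80 mm across at the plate narrowing to 74 mm; on top, in the centre, an upright round black knob 20 mm across and 34 mm tall (the grip). Origin: centre of the plug's underside, z up; the plate's top is 13 mm and the knob's top 47 mm above it. It starts flat on the bench, plug down.
- spot (a point): Centre of the ring mark (thin dark circle 19 mm across) on the flat top of the cover, 30 mm from the knob's axis along the cover's x axis, 13 mm above the cover's origin.
- well_rim (a point): Centre of the well's mouth, at the rim's height (80 mm above the bench). The well is a steel collar, 96 mm outside and 86 mm inside, 30 mm above the top of a fixed white heater housing 170 x 150 mm and 50 mm tall (x, y axes along those sides). Seated, the cover's plate lies on the rim and its plug is inside, so the cover's origin is 8 mm below this point.
- probe: Contact thermometer, 80 to 100 g. It starts upright in its stand. Origin: centre of the underside of its collar, z up along its axis. Upwards from there: collar 30 mm across and 6 mm tall, then a round white handle 22 mm across up to 91 mm (the grip). Downwards: a shaft 8 mm across to 45 mm below, then the sprung tip, whose flat foot 10 mm across ends 62 mm below the origin when free.
- probe_tip (a point): Centre of the underside of the thermometer's sprung foot, 62 mm below the probe's origin on its axis when free; it moves towards the handle as it is pressed.
- plunger (a joint): How far the sprung tip is pushed in: 0 free to 0.010 m at its stop. Spring: about 0.5 N to start it, about 2.3 N at halfway (0.005), about 4 N at the stop.
- stand_top (a point): Centre of the stand's hole at its top face, 80 mm above the bench. The fixed stand is a grey block 44 x 44 mm on a dark plate 90 x 90 x 10 mm; the hole, 17 mm across and 66 mm deep, takes the thermometer's shaft, and the collar rests on the top face. Lift the thermometer straight up by 70 mm or more to clear it.
- vial_a: Bystander: a small white capped vial, 24 mm across, 45 mm tall. Origin: centre of its underside.
- vial_b: Bystander: a small amber capped vial, 28 mm across, 55 mm tall. Origin: centre of its underside.
- big_bottle: Bystander: a white bottle, 80 mm across, 150 mm tall. Origin: centre of its underside.
- dish: Bystander: a flat pale, see-through plastic dish without a knob, 92 mm across, 15 mm tall. Origin: centre of its underside.
There are look-alikes about, which are no part of the job. Leave any pink or turquoise look-alike of the cover alone.

How it is judged:
By the outcome, as a careful person would: the job done as asked, in the order asked, and still so for the second after the job is handed in, while the arm keeps its last pose, push and grip.
It also fails if it takes over 58 s, if anything falls off the work surface, if the arm or the gripper's body presses on something with over 40 N, if the wrist force passes 120 N, or if a joint passes its speed limit or range.

## Working session

There is one attempt and no reset: what is moved stays moved. The work goes in short steps, Python scripts to look and compute and a tool call to move; the robot and the scene stay as the last step left them, time stands still between calls to the robot, and variables do not carry over. Pictures are saved under pics/ and viewed, at most 10 in all, crops included, and the job is handed in when it is done.

Besides the shell and the picture viewer there is one more tool, called after ">>>" as name(argument=value, ...) on one line, values as JSON. arm_command: Moves the arm, as the interface text tells. Its arguments: {"type":"object","properties":{"motion":{"type":"array"},"newtons":{"type":"number"}},"required":["motion"]}

```bash
mkdir -p pics
cat > h.py <<'E'
import numpy as np, cv2
from bench import *
from scipy.spatial.transform import Rotation as R
def grab(n,tag):
    P=camera_params(n); im,d=get_image(n); cv2.imwrite(f'pics/{tag}.png',im[:,:,::-1]); np.savez(f'pics/{tag}.npz',im=im,d=d,K=P['intrinsics'],E=P['extrinsics']); return im,d,P
def load(tag): return np.load(f'pics/{tag}.npz')
def pix2plane(z,uv,h):
    K,E=np.array(z['K']),np.array(z['E']); uv=np.atleast_2d(uv).astype(float)
    r=(np.linalg.inv(K)@np.c_[uv,np.ones(len(uv))].T).T@E[:3,:3].T; o=E[:3,3]
    return o+r*((h-o[2])/r[:,2])[:,None]
def cloud(z):
    K,E,d=np.array(z['K']),np.array(z['E']),z['d']; v,u=np.indices(d.shape)
    c=np.stack([(u-K[0,2])/K[0,0]*d,(v-K[1,2])/K[1,1]*d,d],-1); return c@E[:3,:3].T+E[:3,3]
E
python3 - <<'E'
from h import *
a,_,P=grab('top','top0'); b,_,Q=grab('scene','scene0')
s=get_state(); print(s['time'],s['position'],s['tool_rot'],R.from_rotvec(s['tool_rot']).as_matrix().round(3)); print(P['extrinsics'],Q['extrinsics'])
E
```

```text
0.1 [0.26656424 0.59231397 0.23559416] [-6.59098844e-01 -3.07143494e+00  2.60296344e-03] [[-0.912  0.41  -0.001]
 [ 0.41   0.912 -0.002]
 [-0.    -0.002 -1.   ]]
[[-0.02278833 -0.98774422  0.15440868  0.37111957]
 [-0.99971929  0.02151283 -0.00992667 -0.03426949]
 [ 0.00648324 -0.15459155 -0.9879572   1.20089081]
 [ 0.          0.          0.          1.        ]] [[ 0.85362473  0.29558432 -0.42889945  0.99311027]
 [ 0.52088541 -0.48156258  0.70482329 -0.79744052]
 [ 0.00179278 -0.82506205 -0.56503929  0.67731114]
 [ 0.          0.          0.          1.        ]]
```

View pics/top0.png

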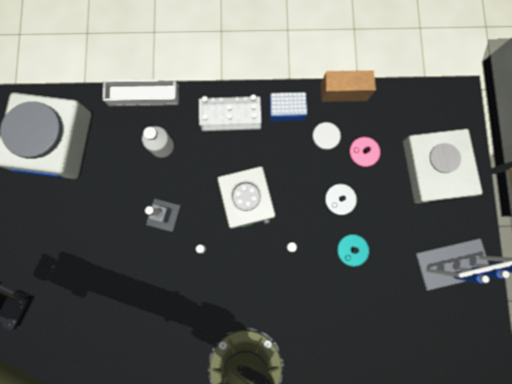

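View pics/scene0.png

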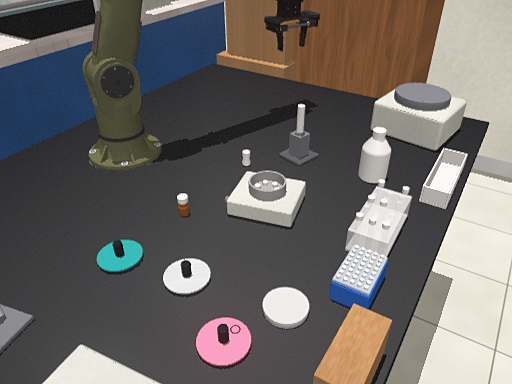

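The top view shows four round flat things: pink at (365,151), turquoise at (353,250), a plain dish at (326,135), and an aluminium disc with a black knob at (341,199). The last one fits the cover. The well is at (246,196) and the probe in its stand at about (155,212). The scene view agrees: cover (187,275), well (267,183), probe (300,120). I'll confirm with an enlarged crop.

Run:
```python
from h import *
z=load('top0'); im=z['im'].copy(); C=cloud(z)
a=cv2.resize(im[165:235,305:375],(400,400),interpolation=cv2.INTER_CUBIC)
s=load('scene0')['im']; b=cv2.resize(s[245:305,150:225],(400,320),interpolation=cv2.INTER_CUBIC)
o=np.zeros((400,800,3),np.uint8); o[:,:400]=a; o[:320,400:]=b; cv2.imwrite('pics/crop1.png',o[:,:,::-1])
hsv=cv2.cvtColor(im,cv2.COLOR_RGB2HSV)
# cover
m=((hsv[...,2]>140)&(hsv[...,1]<60)).astype(np.uint8)
n,l,st,ce=cv2.connectedComponentsWithStats(m)
for i in range(1,n):
    if st[i,4]>30: print(st[i],ce[i].round(1),np.median(C[l==i],0).round(3))
print(z['K'])
```

```text
[    0     0   512   166 41048] [243.5  40.8] [ 1.559  0.045 -0.748]
[   0   93   78   81 4607] [ 36.  132.4] [0.729 0.626 0.137]
[271  92  36  23 784] [288.3 103.4] [ 0.836 -0.156  0.059]
[ 199   94   62   37 1996] [229.7 112.9] [0.807 0.037 0.063]
[313 122  28  27 596] [326.3 135.3] [ 0.738 -0.286  0.016]
[142 127  26  25 505] [154.2 138.2] [0.707 0.266 0.112]
[ 409  129   73   73 4095] [444.8 164.9] [ 0.615 -0.652  0.06 ]
[ 218  167   57   61 2481] [245.8 196.9] [ 0.527 -0.01   0.051]
[493 175  17  50 156] [500.2 208.3] [ 0.5   -1.365 -0.751]
[326 184  31  31 734] [340.6 198.9] [ 0.519 -0.322  0.013]
[145 205  14  10  79] [150.2 209.1] [0.486 0.267 0.169]
[149 207  17  14  77] [158.3 215.7] [0.468 0.258 0.081]
[500 228  12  29 276] [506.4 241. ] [ 0.369 -1.385 -0.752]
[ 418  240   65   49 1076] [444.7 261.4] [ 0.326 -0.637  0.011]
[287 242  10  10  78] [291.5 246.8] [ 0.366 -0.151  0.054]
[196 245   9   8  61] [200.  248.6] [0.367 0.138 0.044]
[461 260   9   7  53] [464.6 263.3] [ 0.302 -0.712  0.011]
[458 261  54  17 283] [484.8 268.9] [ 0.296 -0.659  0.203]
[445 264   9   7  48] [448.5 267. ] [ 0.291 -0.658  0.011]
[502 271  10  26 123] [507.9 280.2] [ 0.175 -1.366 -0.748]
[482 275   7   8  46] [485.  278.8] [ 0.274 -0.628  0.247]
[263 340   9   8  56] [267.4 343.5] [ 0.072 -0.066  0.015]
[[362.14001805   0.         257.01072031]
 [  0.         362.14001805 189.63458174]
 [  0.           0.           1.        ]]
```

View pics/crop1.png

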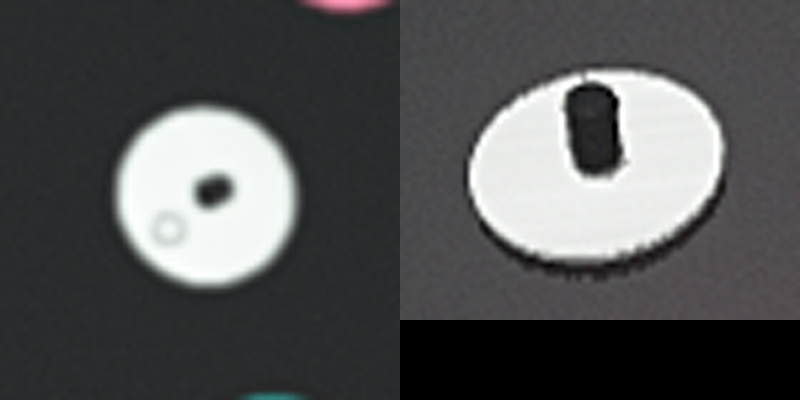

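The crop confirms it: a bare aluminium plate with a black knob at (341,198), and a grey ring mark at about top pixel (334.4,205). Next I measure the coordinates.

```bash
cat >> h.py <<'E'
def fitc(p):
    p=np.asarray(p,float); A=np.c_[2*p,np.ones(len(p))]; x=np.linalg.lstsq(A,(p**2).sum(1),rcond=None)[0]; return x[:2],np.sqrt(x[2]+x[:2]@x[:2])
def go(x,y,z,spin=0):
    s=get_state(); M=R.from_rotvec(s['tool_rot']).as_matrix(); d=M.T@(np.array([x,y,z])-s['position'])*1000
    print('t',round(s['time'],2),'shift mm',d.round(1),'yaw of tool y deg',np.degrees(np.arctan2(M[1,1],M[0,1])).round(1))
E
python3 - <<'E'
from h import *
P=camera_params('wrist'); s=get_state(); T=np.eye(4);T[:3,:3]=R.from_rotvec(s['tool_rot']).as_matrix();T[:3,3]=s['position']
print('cam in tool\n',(np.linalg.inv(T)@P['extrinsics']).round(3),P['intrinsics'])
for t in('top0','scene0'):
    z=load(t);C=cloud(z);im=z['im']
    near=lambda x,y,r:np.hypot(C[...,0]-x,C[...,1]-y)<r
    m=near(.527,-.01,.07)&(C[...,2]>.072)&(C[...,2]<.088)
    p=C[m]; (c,r)=cv2.minEnclosingCircle(p[:,:2].astype(np.float32)); print(t,'well',len(p),c,r,np.median(p[:,2]))
    m=near(.52,-.322,.07)&(im.min(-1)>100); 
    cn=max(cv2.findContours(m.astype(np.uint8),0,1)[0],key=cv2.contourArea)[:,0]
    q=pix2plane(z,cn,.013)[:,:2]; print(' cover',fitc(q),len(q))
    m=near(.52,-.322,.03)&(C[...,2]>.042)&(C[...,2]<.052); print(' knob top',C[m].mean(0),m.sum())
    m=near(.48,.26,.03)&(C[...,2]>.162)&(C[...,2]<.178); print(' handle top',C[m].mean(0),m.sum())
    m=near(.48,.26,.04)&(C[...,2]>.10)&(C[...,2]<.16); print(' handle side',C[m].mean(0),m.sum())
    m=near(.48,.26,.04)&(C[...,2]>.074)&(C[...,2]<.088); p=C[m];print(' stand top',p.min(0),p.max(0))
z=load('top0'); print('ring',pix2plane(z,[334.4,205.1],.013))
z=load('top0'); im=z['im']; C=cloud(z)
m=(np.hypot(C[...,0]-.527,C[...,1]+.01)<.13)&(C[...,2]>.044)&(C[...,2]<.056)
cn=max(cv2.findContours(m.astype(np.uint8),0,1)[0],key=cv2.contourArea)[:,0]
q=pix2plane(z,cn,.05)[:,:2]; print('housing',cv2.minAreaRect((q*1000).astype(np.float32)))
E
```

```text
cam in tool
 [[ 0.002 -0.953 -0.304  0.084]
 [ 1.     0.002  0.    -0.001]
 [ 0.    -0.304  0.953 -0.148]
 [ 0.     0.     0.     1.   ]] [[278.98013967   0.         256.90349128]
 [  0.         278.98013967 197.40604162]
 [  0.           0.           1.        ]]
top0 well 166 (0.5307731628417969, -0.010807457379996777) 0.04816633462905884 0.0797079888019574
 cover (array([ 0.51992853, -0.32216856]), np.float64(0.05157095370657014)) 88
 knob top [ 0.52018679 -0.32338532  0.04641795] 30
 handle top [0.47997738 0.26244688 0.17063547] 52
 handle side [0.47810913 0.25547108 0.12979489] 40
 stand top [0.45457588 0.23630698 0.07475328] [0.50837754 0.29030474 0.08763919]
scene0 well 293 (0.5294346809387207, -0.013827880844473839) 0.04986131936311722 0.07783926392903895
 cover (array([ 0.51853395, -0.32619341]), np.float64(0.05049738679517812)) 120
 knob top [ 0.51996093 -0.32784442  0.04645425] 61
 handle top [0.48134489 0.25591256 0.16766439] 39
 handle side [0.481807   0.25424828 0.13095586] 140
 stand top [0.4522965  0.23156483 0.07423123] [0.50741392 0.27981715 0.0878507 ]
ring [[ 0.49952399 -0.30056867  0.013     ]]
housing ((530.0673217773438, -10.681938171386719), (169.1015625, 149.1407470703125), 13.012838363647461)
```

>>> arm_command(motion=[[87,-30,-27,0,0],[87,-60,-54,0,0],[87,-90,-81,0,0],[87,-120,-108,0,0],[87,-150,-135,0,0]])

```text
time: 0.52
position: [0.3484, 0.406, 0.236]
tool_rot: [-0.659, -3.071, 0.001]
ft_force: [0.7, -0.4, 0.1]
grip_width: 1.0
grip_force: 0.0
```

>>> arm_command(motion=[[87,-30,-27,0,0],[87,-60,-54,0,0],[87,-90,-81,0,0],[87,-120,-108,0,0],[87,-150,-135,0,0]])

```text
time: 0.93
position: [0.4297, 0.2214, 0.2364]
tool_rot: [-0.659, -3.072, -0.0]
ft_force: [1.0, 0.9, 0.6]
grip_width: 0.998
grip_force: 0.0
```

>>> arm_command(motion=[[87,-30,-27,0,0],[87,-60,-54,0,0],[87,-90,-81,0,0],[87,-120,-108,0,0],[87,-120,-108,0,0]])

```text
time: 1.35
position: [0.497, 0.0661, 0.2367]
tool_rot: [0.678, 3.065, -0.006]
ft_force: [0.1, -0.4, 1.0]
grip_width: 1.0
grip_force: 0.0
```

Run:
```python
from h import *
go(.53,-.012,.237); s=get_state(); print(s['position'],s['joint_positions'])
im,d,P=grab('wrist','w1'); z=load('w1');C=cloud(z)
m=(C[...,2]>.074)&(C[...,2]<.086)&(np.hypot(C[...,0]-.53,C[...,1]+.012)<.07); p=C[m]; print(m.sum(),cv2.minEnclosingCircle(p[:,:2].astype(np.float32)) if m.sum() else '')
go(.519,-.324,.15)
```

```text
t 1.35 shift mm [-62.9 -56.9   0.1] yaw of tool y deg 65.1
[0.49700122 0.06611306 0.23670563] [-0.57867041 -0.00726751  0.39083814  1.82535527  0.00733438  1.32187717
  0.94583568]
957 ((0.5289117097854614, -0.012222967110574245), 0.048063974827528)
t 1.4 shift mm [-186.2 -348.5   87. ] yaw of tool y deg 65.3
```

>>> arm_command(motion=[[60,-19,-35,0,0],[60,-38,-70,0,0],[60,-57,-105,0,0],[60,-75,-140,0,0],[60,-93,-174,0,0]])

```text
time: 1.82
position: [0.5078, -0.1215, 0.2364]
tool_rot: [-0.656, -3.072, -0.001]
ft_force: [0.3, 0.3, 0.8]
grip_width: 0.731
grip_force: 0.0
```

>>> arm_command(motion=[[60,-19,-35,10,0],[60,-38,-70,20,0],[60,-57,-105,40,0],[60,-75,-140,60,0],[60,-93,-174,60,0]])

```text
time: 2.23
position: [0.5206, -0.3142, 0.1727]
tool_rot: [-0.653, -3.067, -0.005]
ft_force: [0.9, -0.4, 0.1]
grip_width: 0.694
grip_force: 0.0
```

Run:
```python
from h import *
im,d,P=grab('wrist','w2'); z=load('w2');C=cloud(z); s=get_state(); print(s['position'],s['joint_positions'][6])
m=(C[...,2]>.041)&(C[...,2]<.053)&(np.hypot(C[...,0]-.519,C[...,1]+.324)<.03); print('knob',m.sum(),C[m].mean(0),cv2.minEnclosingCircle(C[m][:,:2].astype(np.float32)))
m=(C[...,2]>.006)&(C[...,2]<.02)&(np.hypot(C[...,0]-.519,C[...,1]+.324)<.07); print('plate',m.sum(),cv2.minEnclosingCircle(C[m][:,:2].astype(np.float32)))
go(.519,-.323,.034)
```

```text
[ 0.51829344 -0.32557922  0.17352093] 1.8336415680577478
knob 284 [ 0.51768829 -0.3257733   0.04663057] ((0.5184489488601685, -0.3262149691581726), 0.010009211488068104)
plate 5298 ((0.518595278263092, -0.32644569873809814), 0.04993579164147377)
t 2.28 shift mm [  0.2   3.7 139.5] yaw of tool y deg 65.4
```

View pics/w2.png

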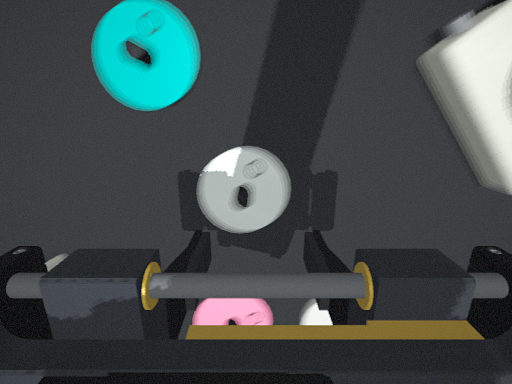

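The wrist picture, slightly blurred by motion, shows the cover at (244,190) between the fingers. The knob is at (244,198) and the ring at (253,165).

>>> arm_command(motion=[[60,0,0,25,0],[60,0,0,50,0],[60,0,0,70,0],[60,0,0,70,0],[60,0,0,70,0]])

```text
time: 2.7
position: [0.5212, -0.3146, 0.1057]
tool_rot: [-0.657, -3.069, -0.002]
ft_force: [-0.1, -0.5, 0.9]
grip_width: 0.685
grip_force: 0.0
```

Run:
```python
from h import *
im,d,P=grab('wrist','w3'); z=load('w3');C=cloud(z); s=get_state(); print(s['position'])
m=(C[...,2]>.041)&(C[...,2]<.053)&(np.hypot(C[...,0]-.519,C[...,1]+.324)<.03); k=cv2.minEnclosingCircle(C[m][:,:2].astype(np.float32));print('knob',m.sum(),C[m].mean(0),k)
m=(C[...,2]>.006)&(C[...,2]<.02)&(np.hypot(C[...,0]-.519,C[...,1]+.324)<.07); print('plate',m.sum(),cv2.minEnclosingCircle(C[m][:,:2].astype(np.float32)))
go(*k[0],.034)
```

```text
[ 0.52206403 -0.31552622  0.1071683 ]
knob 471 [ 0.51741559 -0.3255646   0.04651111] ((0.5184590816497803, -0.32620492577552795), 0.010059448890388012)
plate 7995 ((0.5188165903091431, -0.32644933462142944), 0.050196729600429535)
t 2.75 shift mm [ -1.1 -11.2  73.2] yaw of tool y deg 65.8
```

>>> arm_command(motion=[[60,0,-5,20,0],[60,-1,-11,40,0],[60,-1,-11,40,0],[60,-1,-11,40,0]])

```text
time: 3.08
position: [0.5181, -0.3267, 0.0676]
tool_rot: [0.659, 3.071, 0.0]
ft_force: [0.7, 0.7, -0.2]
grip_width: 0.691
grip_force: 0.0
```

Run:
```python
from h import *
for i in range(3):
    P=camera_params('wrist')['extrinsics']; s=get_state(); M=R.from_rotvec(s['tool_rot']).as_matrix()
    print(s['time'],s['position'],'from cam',P[:3,3]-M@[.084,-.001,-.148]); get_image('wrist')
go(.5185,-.3262,.034)
```

```text
3.0833 [ 0.51809661 -0.32667247  0.06761651] from cam [ 0.51770683 -0.32637185  0.06781447]
3.1333 [ 0.51883698 -0.32680966  0.06835654] from cam [ 0.51845123 -0.32652904  0.06857305]
3.1833 [ 0.5191836  -0.32688458  0.06866208] from cam [ 0.518807   -0.3265942   0.06889003]
t 3.23 shift mm [ 1.1  0.3 34.7] yaw of tool y deg 65.8
```

>>> arm_command(motion=[[50,1,0,15,0],[50,1,0,34,0],[50,1,0,34,0],[10,1,0,34,0],[10,1,0,34,0]], newtons=25)

```text
time: 3.65
position: [0.5178, -0.3267, 0.0341]
tool_rot: [0.658, 3.07, -0.001]
ft_force: [-0.0, -1.6, 0.6]
grip_width: 0.498
grip_force: 0.0
```

>>> arm_command(motion=[[10,0,0,0,0],[10,0,0,0,0],[10,0,0,0,0],[10,0,0,0,0]])

```text
time: 3.98
position: [0.5176, -0.326, 0.0334]
tool_rot: [0.659, 3.071, 0.001]
ft_force: [0.1, 1.2, 3.0]
grip_width: 0.221
grip_force: 25.0
```

>>> arm_command(motion=[[10,0,0,-15,0],[10,0,0,-35,0],[10,0,0,-60,0],[10,0,0,-85,0],[10,0,0,-110,0]])

```text
time: 4.4
position: [0.5162, -0.3262, 0.1433]
tool_rot: [-0.659, -3.07, -0.0]
ft_force: [0.8, -0.1, -1.9]
grip_width: 0.222
grip_force: 25.0
```

>>> arm_command(motion=[[10,6,15,0,0],[10,16,39,0,0],[10,27,66,0,0],[10,38,93,0,0],[10,49,120,0,0]])

```text
time: 4.82
position: [0.5209, -0.1956, 0.1424]
tool_rot: [-0.66, -3.071, -0.0]
ft_force: [0.1, 0.8, -2.4]
grip_width: 0.22
grip_force: 25.0
```

>>> arm_command(motion=[[10,11,27,0,0],[10,22,54,0,0],[10,33,81,0,0],[10,44,108,0,0],[10,54,133,0,0]])

```text
time: 5.23
position: [0.5262, -0.0516, 0.1425]
tool_rot: [-0.658, -3.071, -0.001]
ft_force: [-0.3, 0.6, -2.0]
grip_width: 0.22
grip_force: 25.0
```

>>> arm_command(motion=[[10,8,20,0,0],[10,14,34,0,0],[10,16,38,0,0],[10,16,38,0,0],[10,16,38,0,0]])

```text
time: 5.65
position: [0.5275, -0.0134, 0.1425]
tool_rot: [-0.66, -3.071, 0.001]
ft_force: [-0.1, 0.0, -1.0]
grip_width: 0.219
grip_force: 25.0
```

Run:
```python
from h import *
get_image('wrist');im,d,P=grab('wrist','w4'); z=load('w4');C=cloud(z); s=get_state(); x,y,t=s['position']; print(s['position'],s['ft_force'],s['grip_width'])
pz=t-.034+.013
m=(abs(C[...,2]-pz)<.006)&(np.hypot(C[...,0]-x,C[...,1]-y)<.07); print('plate',m.sum(),cv2.minEnclosingCircle(C[m][:,:2].astype(np.float32)))
A=C[m];print('plane',np.linalg.lstsq(np.c_[A[:,:2]-A[:,:2].mean(0),np.ones(len(A))],A[:,2],rcond=None)[0])
m=(abs(C[...,2]-.08)<.005)&(np.hypot(C[...,0]-.529,C[...,1]+.012)<.06); print('rim',m.sum())
go(.529,-.012,.106)
```

```text
[ 0.52762015 -0.01407924  0.14261758] [-0.26793455 -0.55460941 -1.88263694] 0.2216148521433069
plate 8963 ((0.5280569195747375, -0.01562502235174179), 0.05025031790137291)
plane [-0.00034674 -0.00260738  0.12228702]
rim 636
t 5.75 shift mm [-0.4  2.5 36.6] yaw of tool y deg 65.6
```

View pics/w4.png

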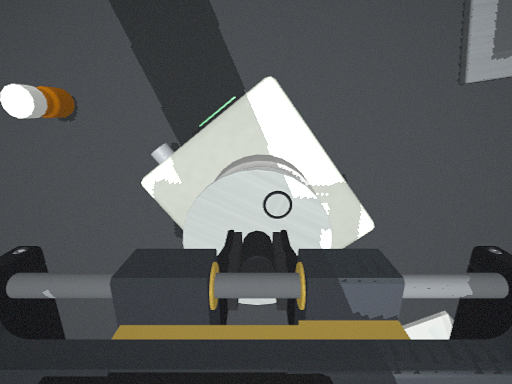

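The cover hangs level in the grip: ring at (277,205), with the collar showing behind it at about (262,165). I correct 3.6 mm in y and then lower.

>>> arm_command(motion=[[10,0.5,3.5,5,0],[10,0.5,3.5,14,0],[10,0.5,3.5,23,0],[10,0.5,3.5,28,0],[10,0.5,3.5,28,0]])

```text
time: 6.17
position: [0.5273, -0.009, 0.1126]
tool_rot: [-0.659, -3.068, 0.002]
ft_force: [-0.2, 0.5, -2.4]
grip_width: 0.222
grip_force: 25.0
```

>>> arm_command(motion=[[10,0,0,1.5,0],[10,0,0,3,0],[10,0,0,4.5,0],[10,0,0,6,0],[10,0,0,6,0]])

```text
time: 6.58
position: [0.5287, -0.0087, 0.1086]
tool_rot: [-0.659, -3.072, -0.0]
ft_force: [-0.3, -1.3, -2.2]
grip_width: 0.225
grip_force: 25.0
```

```bash
cat > cov.py <<'E'
from h import *
import sys
def cover(tag,pz):
    im,d,P=grab('wrist',tag); z=load(tag);C=cloud(z); s=get_state()
    m=(abs(C[...,2]-pz)<.006)&(np.hypot(C[...,0]-.529,C[...,1]+.012)<.07); A=C[m]; print(s['time'],s['position'],s['ft_force'],s['grip_width']);print('plate',m.sum(),cv2.minEnclosingCircle(A[:,:2].astype(np.float32)),'plane',np.linalg.lstsq(np.c_[A[:,:2]-A[:,:2].mean(0),np.ones(len(A))],A[:,2],rcond=None)[0])
E
python3 - <<'E'
from cov import *
cover('w5',.088)
E
```

```text
6.6333 [ 0.52874829 -0.00868762  0.10867293] [-0.47372638 -0.47274355 -2.25091996] 0.22343562872692693
plate 8965 ((0.5292978286743164, -0.010358192026615143), 0.050290297716856) plane [-0.00037686 -0.00091186  0.08823025]
```

>>> arm_command(motion=[[10,-0.7,-1.5,0,0],[10,-0.7,-1.5,1,0],[10,-0.7,-1.5,2,0],[10,-0.7,-1.5,3,0],[10,-0.7,-1.5,3,0]])

```text
time: 7.05
position: [0.5287, -0.0104, 0.1055]
tool_rot: [-0.659, -3.072, -0.0]
ft_force: [-0.5, -0.2, -1.6]
grip_width: 0.22
grip_force: 25.0
```

Run:
```python
from cov import *
cover('w6',.085)
```

```text
7.1 [ 0.52872116 -0.01034388  0.10557902] [ 0.34109076  0.8054003  -2.0478643 ] 0.2235809917720406
plate 8981 ((0.5293769836425781, -0.012119453400373459), 0.050455402582883835) plane [ 7.78986949e-05 -1.34187188e-03  8.51901761e-02]
```

Still bearing the cover's weight, so I creep down until contact.

>>> arm_command(motion=[[10,0,0,0.4,0],[10,0,0,0.8,0],[10,0,0,1.2,0],[10,0,0,1.2,0],[10,0,0,1.2,0]])

```text
time: 7.52
position: [0.5288, -0.0104, 0.1053]
tool_rot: [-0.659, -3.071, -0.001]
ft_force: [-3.3, -1.1, 5.1]
grip_width: 0.22
grip_force: 25.0
```

Run:
```python
from cov import *
cover('w7',.085);s=get_state();print(s['ft_force'])
```

```text
7.5667 [ 0.52878728 -0.01035311  0.1053327 ] [-3.47579699 -0.10207869  5.81122878] 0.22182714012519764
plate 8978 ((0.5293662548065186, -0.011939645744860172), 0.050261665135622025) plane [ 0.00162566 -0.00059836  0.08505817]
[-3.47579699 -0.10207869  5.81122878]
```

>>> arm_command(motion=[[25,0,0,-0.5,0],[35,0,0,-0.5,0],[45,0,0,-0.5,0],[50,0,0,-0.5,0],[50,0,0,-0.5,0]])

```text
time: 7.98
position: [0.5289, -0.0104, 0.1049]
tool_rot: [0.659, 3.071, 0.0]
ft_force: [0.2, 0.1, -0.2]
grip_width: 0.498
grip_force: 0.0
```

>>> arm_command(motion=[[55,0,0,-15,0],[55,0,0,-45,0],[55,0,0,-80,0],[55,0,0,-120,0],[55,0,0,-145,0]])

```text
time: 8.4
position: [0.5298, -0.0106, 0.2537]
tool_rot: [0.659, 3.068, 0.002]
ft_force: [0.9, 0.5, -0.0]
grip_width: 0.63
grip_force: 0.0
```

>>> arm_command(motion=[[60,0,0,0,0],[60,0,0,0,0],[60,0,0,0,0]])

```text
time: 8.65
position: [0.5283, -0.0103, 0.2492]
tool_rot: [-0.659, -3.071, 0.0]
ft_force: [-0.6, 0.8, -0.1]
grip_width: 0.682
grip_force: 0.0
```

Run:
```python
from cov import *
cover('w8',.085)
z=load('w8');C=cloud(z);im=z['im']
m=(abs(C[...,2]-.085)<.006)&(np.hypot(C[...,0]-.529,C[...,1]+.012)<.055)
m=cv2.erode(cv2.morphologyEx(m.astype(np.uint8),cv2.MORPH_CLOSE,np.ones((9,9))),np.ones((5,5)))
g=cv2.cvtColor(im,cv2.COLOR_RGB2GRAY).astype(int); 
bh=cv2.morphologyEx(g.astype(np.uint8),cv2.MORPH_BLACKHAT,np.ones((7,7)))
r=((bh>25)&(m>0)).astype(np.uint8); n,l,st,ce=cv2.connectedComponentsWithStats(r)
for i in range(1,n):
    if st[i,4]>20:
        v,u=np.where(l==i); q=pix2plane(z,np.c_[u,v],.085)[:,:2]; print(st[i],fitc(q))
cv2.imwrite('pics/w8b.png',np.hstack([im[:,:,::-1][100:300,130:380],cv2.cvtColor(r*255,8)[100:300,130:380]]))
go(.480,.257,.237)
```

```text
8.7 [ 0.5279814  -0.0103016   0.24858401] [-0.14592578  0.17166672 -1.08993816] 0.6857350980226666
plate 5194 ((0.5290806293487549, -0.01186959445476532), 0.05004623904824257) plane [-0.00100139  0.00046634  0.08504105]
[260 155  17  17  98] (array([0.50977168, 0.01121246]), np.float64(0.008622104616033249))
t 8.7 shift mm [153.4 224.1  11.6] yaw of tool y deg 65.8
```

View pics/w8b.png

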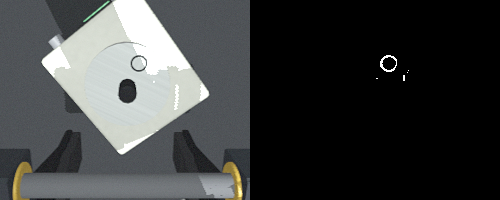

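The crop shows the cover seated and level in the well, with the ring found at (0.510, 0.011). Next is the probe.

>>> arm_command(motion=[[60,17,25,0,0],[60,34,50,0,0],[60,51,75,0,0],[60,68,100,0,0],[60,85,125,0,0]])

```text
time: 9.12
position: [0.5012, 0.1395, 0.2482]
tool_rot: [-0.659, -3.069, 0.003]
ft_force: [0.7, -0.4, 0.3]
grip_width: 0.687
grip_force: 0.0
```

>>> arm_command(motion=[[60,17,25,0,0],[60,34,50,0,0],[60,51,75,0,0],[60,68,99,0,0],[60,68,99,0,0]])

```text
time: 9.53
position: [0.4775, 0.2638, 0.2476]
tool_rot: [-0.643, -3.071, -0.0]
ft_force: [-0.1, 0.9, -0.4]
grip_width: 0.688
grip_force: 0.0
```

>>> arm_command(motion=[[60,0,0,0,0],[60,0,0,0,0],[60,0,0,0,0]])

```text
time: 9.78
position: [0.4814, 0.2549, 0.2492]
tool_rot: [-0.662, -3.07, 0.002]
ft_force: [0.4, 0.1, 0.9]
grip_width: 0.69
grip_force: 0.0
```

Run:
```python
from h import *
im,d,P=grab('wrist','w9'); z=load('w9');C=cloud(z); s=get_state(); print(s['position'],s['joint_positions'])
n=np.hypot(C[...,0]-.4805,C[...,1]-.257)<.04
m=n&(abs(C[...,2]-.171)<.005); print('top',m.sum(),cv2.minEnclosingCircle(C[m][:,:2].astype(np.float32)),C[m].mean(0))
for h in(.1,.12,.14,.16):
    m=n&(abs(C[...,2]-h)<.006)&(np.hypot(C[...,0]-.4805,C[...,1]-.257)<.02); print(h,m.sum(),C[m].mean(0) if m.sum() else '', fitc(C[m][:,:2]) if m.sum()>9 else '')
m=(abs(C[...,2]-.08)<.008)&n; print('stand',m.sum(),cv2.minAreaRect((C[m][:,:2]*1000).astype(np.float32)))
```

```text
[0.48152215 0.25494969 0.24944763] [-0.83310558  0.08850885  0.31767565  1.70608291 -0.02780142  1.35242962
  0.63482825]
top 493 ((0.4778726398944855, 0.2617470324039459), 0.01161313895136118) [0.47788595 0.26208294 0.17058052]
0.1 46 [0.47107682 0.26481553 0.10012866] (array([0.47905061, 0.26160436]), np.float64(0.010653701797013294))
0.12 56 [0.47080371 0.26450435 0.12024538] (array([0.47901649, 0.26165427]), np.float64(0.010629905604497291))
0.14 46 [0.47144178 0.26696531 0.13964188] (array([0.47899697, 0.2611221 ]), np.float64(0.011052621448629204))
0.16 98 [0.47010209 0.26404444 0.16070606] (array([0.47714921, 0.26180626]), np.float64(0.009944760489712361))
stand 933 ((479.1025085449219, 261.5007019042969), (43.990211486816406, 44.54580307006836), 74.4688949584961)
```

View pics/w9.png

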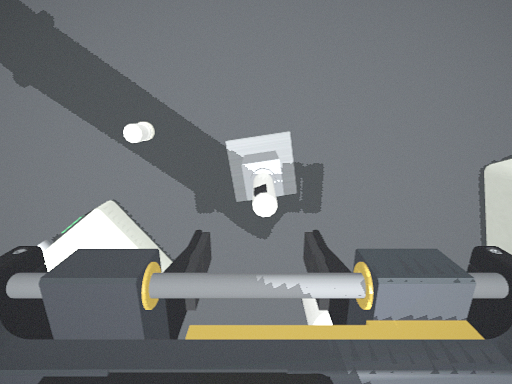

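The probe stands in its stand, handle top at (264,205), and the fingers straddle it.

>>> arm_command(motion=[[60,5,5,10,0],[60,5,5,40,0],[60,5,5,75,0],[60,5,5,105,0],[60,5,5,114,0]])

```text
time: 10.25
position: [0.4756, 0.2613, 0.1306]
tool_rot: [-0.659, -3.066, 0.009]
ft_force: [-0.8, -0.2, 0.4]
grip_width: 0.689
grip_force: 0.0
```

>>> arm_command(motion=[[60,0,0,0,0],[60,0,0,0,0],[60,0,0,0,0]])

```text
time: 10.5
position: [0.48, 0.264, 0.138]
tool_rot: [0.659, 3.069, 0.004]
ft_force: [0.1, -0.0, 0.4]
grip_width: 0.684
grip_force: 0.0
```

Run:
```python
from h import *
go(.4788,.2616,.135); print(get_state()['ft_force'])
```

```text
t 10.5 shift mm [ 0.1 -2.7  3. ] yaw of tool y deg 65.8
[ 0.07505062 -0.04042578  0.39889164]
```

>>> arm_command(motion=[[60,0,-2,2,0],[40,0,-2,2,0],[15,0,-2,2,0],[10,0,-2,2,0],[10,0,-2,2,0]], newtons=30)

```text
time: 10.92
position: [0.478, 0.2617, 0.1344]
tool_rot: [0.659, 3.071, 0.001]
ft_force: [-0.3, -0.1, -0.1]
grip_width: 0.473
grip_force: 0.0
```

>>> arm_command(motion=[[10,0,0,0,0],[10,0,0,0,0],[10,0,0,0,0]])

```text
time: 11.17
position: [0.4779, 0.2616, 0.134]
tool_rot: [0.659, 3.072, 0.0]
ft_force: [-0.3, -1.2, 0.4]
grip_width: 0.247
grip_force: 29.9
```

>>> arm_command(motion=[[10,0,0,-10,0],[10,0,0,-25,0],[10,0,0,-45,0],[10,0,0,-65,0],[10,0,0,-85,0]])

```text
time: 11.58
position: [0.4777, 0.2613, 0.2204]
tool_rot: [-0.659, -3.072, 0.0]
ft_force: [0.2, 0.5, -1.2]
grip_width: 0.249
grip_force: 30.0
```

>>> arm_command(motion=[[10,0,0,-20,0],[10,0,0,-35,0],[10,0,0,-42,0],[10,0,0,-42,0],[10,0,0,-42,0]])

```text
time: 12.0
position: [0.4777, 0.2613, 0.2608]
tool_rot: [-0.659, -3.072, 0.0]
ft_force: [-0.3, -0.6, -2.3]
grip_width: 0.251
grip_force: 30.0
```

Run:
```python
from h import *
s=get_state();print(s['position'],s['ft_force'],s['grip_width']);go(.5098,.0112,.26)
```

```text
[0.47766576 0.26132716 0.26076286] [-0.32431772 -0.56561273 -2.30601694] 0.2505094167600911
t 12.0 shift mm [-131.9 -214.9    0.8] yaw of tool y deg 65.8
```

>>> arm_command(motion=[[10,-7,-12,0,0],[10,-21,-34,0,0],[10,-38,-62,0,0],[10,-55,-90,0,0],[10,-72,-117,0,0]])

```text
time: 12.42
position: [0.4947, 0.1222, 0.2596]
tool_rot: [-0.659, -3.07, 0.003]
ft_force: [0.5, -0.4, -0.4]
grip_width: 0.249
grip_force: 30.0
```

>>> arm_command(motion=[[10,-17,-28,0,0],[10,-34,-56,0,0],[10,-48,-80,0,0],[10,-57,-93,0,0],[10,-60,-98,0,0]])

```text
time: 12.83
position: [0.5092, 0.0062, 0.2599]
tool_rot: [-0.669, -3.068, 0.003]
ft_force: [0.6, -0.4, -1.2]
grip_width: 0.247
grip_force: 30.0
```

>>> arm_command(motion=[[10,0,0,15,0],[10,0,0,30,0],[10,0,0,35,0],[10,0,0,35,0],[10,0,0,35,0]])

```text
time: 13.25
position: [0.5096, 0.0117, 0.2257]
tool_rot: [-0.658, -3.071, 0.001]
ft_force: [0.3, 0.4, -1.3]
grip_width: 0.248
grip_force: 30.0
```

Run:
```python
from h import *
get_image('wrist');im,d,P=grab('wrist','w10');s=get_state();print(s['position'],s['ft_force'],s['grip_width']);go(.5098,.0112,.207)
grab('scene','s10')
a=cv2.resize(im[90:290,150:400],(500,400),interpolation=2); b=cv2.resize(load('s10')['im'][100:220,215:315],(300,360),interpolation=2)
o=np.zeros((400,800,3),np.uint8);o[:,:500]=a;o[:360,500:]=b;cv2.imwrite('pics/w10b.png',o[:,:,::-1])
```

```text
[0.51033485 0.01159913 0.22664963] [-0.39338301 -0.27793598 -0.53747074] 0.24709888647078956
t 13.35 shift mm [ 0.3 -0.6 19.6] yaw of tool y deg 65.8
```

View pics/w10b.png

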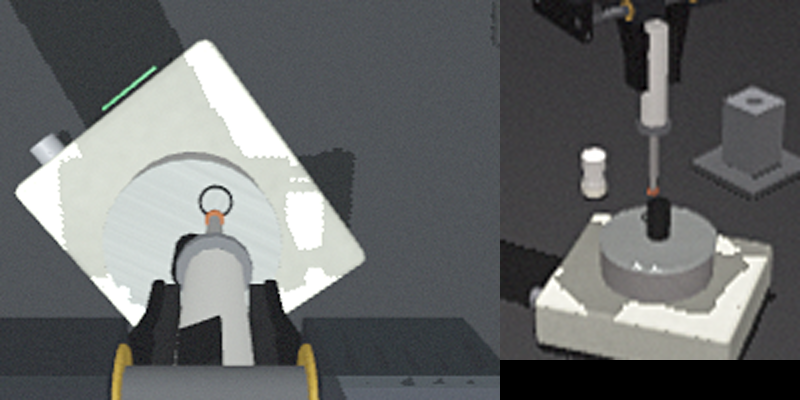

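The left half (wrist) shows the ring at crop (216,201) and the orange foot at (215,217), still above the cover. The right half (scene) shows the probe upright, with its tip over the cover.

```bash
cat > tip.py <<'E'
from h import *
def tip(tag,zt=None,new=True):
    if new: grab('wrist',tag)
    z=load(tag);im=z['im'];C=cloud(z);K,E=z['K'],z['E']; s=get_state()
    hs=cv2.cvtColor(im,cv2.COLOR_RGB2HSV); o=((hs[...,0]<16)&(hs[...,1]>90)&(hs[...,2]>90)); o[:120]=0;o[260:]=0;o[:,:220]=0;o[:,300:]=0
    v,u=np.where(o); A=C[o]; print('t',s['time'],'orange',o.sum(),'u',u.min(),u.max(),'v',v.min(),v.max(),'med',np.median(A,0),'zrange',np.percentile(A[:,2],[5,95]))
    if zt is None: zt=s['position'][2]-.1155
    # foot circle: u extents -> lateral, topmost row -> far (bottom) edge on camera side
    L=pix2plane(z,[[u.min()-.5,v[u==u.min()].mean()],[u.max()+.5,v[u==u.max()].mean()],[u[v==v.min()].mean(),v.min()-.5]],zt)[:,:2]
    M=R.from_rotvec(s['tool_rot']).as_matrix(); ax=M[:2,0]; mid=(L[0]+L[1])/2
    print(' foot lateral mid',mid,'width',np.linalg.norm(L[0]-L[1]),'centre from cam-side edge',L[2]-.005*ax)
    g=cv2.cvtColor(im,cv2.COLOR_RGB2GRAY); bh=cv2.morphologyEx(g,cv2.MORPH_BLACKHAT,np.ones((7,7)))
    P=C; m=(bh>25)&(abs(C[...,2]-.085)<.006)&(np.hypot(C[...,0]-.5098,C[...,1]-.0112)<.014)&~cv2.dilate(o.astype(np.uint8),np.ones((5,5))).astype(bool)
    vv,uu=np.where(m); q=pix2plane(z,np.c_[uu,vv],.085)[:,:2]; print(' ring',len(q),fitc(q) if len(q)>5 else '')
    print(' TCP',s['position'],'ft',s['ft_force'])
    c=L[2]-.005*ax; r=fitc(q)[0] if len(q)>9 else np.array([.5098,.0112]); print(' ring-foot in tool axes mm',(M[:2,:2].T@(r-c)*1000).round(1),(M[:2,:2].T@(r-mid)*1000).round(1))
E
python3 -c "
from tip import *
tip('w10',new=False)"
```

```text
t 13.4 orange 33 u 253 261 v 195 201 med [0.5081859  0.01199032 0.11403257] zrange [0.11160865 0.11471495]
 foot lateral mid [0.51063346 0.01059411] width 0.00894455565744325 centre from cam-side edge [0.51116643 0.01034467]
 ring 80 (array([0.50995441, 0.01110368]), np.float64(0.00856060623461716))
 TCP [0.51040991 0.01156553 0.22672373] ft [-0.38708273 -0.18852189 -1.38093632]
 ring-foot in tool axes mm [1.4 0.2] [0.8 0.2]
```

>>> arm_command(motion=[[10,1,0,5,0],[10,1,0,12,0],[10,1,0,19,0],[10,1,0,22,0],[10,1,0,22,0]])

```text
time: 13.82
position: [0.5082, 0.0116, 0.2027]
tool_rot: [-0.659, -3.07, 0.001]
ft_force: [-0.3, -0.1, -1.2]
grip_width: 0.239
grip_force: 30.0
```

>>> arm_command(motion=[[10,0,0,0,0],[10,0,0,0,0]])

```text
time: 13.98
position: [0.5092, 0.0116, 0.2041]
tool_rot: [0.659, 3.071, 0.0]
ft_force: [0.5, -0.1, -1.1]
grip_width: 0.246
grip_force: 30.0
```

```bash
cat >> tip.py <<'E'
def avg(n=8):
    F=[];Z=[]
    for i in range(n): s=get_state();F.append(s['ft_force']);Z.append(s['position'][2]);get_image('wrist')
    print(' mean F',np.mean(F,0).round(2),'sd',np.std(F,0).round(2),'z',np.round([Z[0],Z[-1]],4),'grip',s['grip_width'],s['position'])
E
python3 -c "
from tip import *
tip('w11');avg()"
```

```text
t 14.0333 orange 32 u 253 261 v 195 201 med [0.50721297 0.01228695 0.0917392 ] zrange [0.09045922 0.09337728]
 foot lateral mid [0.51033363 0.01031948] width 0.008960817453782239 centre from cam-side edge [0.51018277 0.00983518]
 ring 100 (array([0.51013446, 0.01101913]), np.float64(0.008697351495158337))
 TCP [0.50923141 0.01161712 0.20416976] ft [ 0.44486626 -0.34995281 -0.70635409]
 ring-foot in tool axes mm [0.5 1.1] [0.5 0.6]
 mean F [ 0.23 -0.07 -0.75] sd [0.5  0.47 0.2 ] z [0.2042 0.2041] grip 0.24364754961787502 [0.50911325 0.01165211 0.20407372]
```

>>> arm_command(motion=[[10,0.5,0.8,0,0],[10,0.5,0.8,2,0],[10,0.5,0.8,4,0],[10,0.5,0.8,6,0],[10,0.5,0.8,6,0]])

```text
time: 14.85
position: [0.5091, 0.0128, 0.1978]
tool_rot: [0.659, 3.071, 0.0]
ft_force: [0.5, 0.8, 0.5]
grip_width: 0.242
grip_force: 30.0
```

```bash
python3 -c "
from tip import *
get_image('wrist');tip('w12',.085);avg()"
```

```text
t 14.95 orange 32 u 253 261 v 196 202 med [0.50693978 0.01340394 0.08888897] zrange [0.08729521 0.09041566]
 foot lateral mid [0.51021882 0.01143525] width 0.00887069392599078 centre from cam-side edge [0.5105388  0.01128303]
 ring 108 (array([0.50986293, 0.0111653 ]), np.float64(0.008529838428270833))
 TCP [0.50909184 0.01269885 0.19808294] ft [-0.53582529  1.10089048  0.33288718]
 ring-foot in tool axes mm [ 0.6 -0.4] [ 0.2 -0.4]
 mean F [0.02 0.56 0.57] sd [0.3  0.52 0.46] z [0.1981 0.1981] grip 0.24796593055402286 [0.50904968 0.01272004 0.1980955 ]
```

>>> arm_command(motion=[[10,0,0,1,0],[10,0,0,2,0],[10,0,0,2.6,0],[10,0,0,2.6,0],[10,0,0,2.6,0]])

```text
time: 15.77
position: [0.5091, 0.0126, 0.1954]
tool_rot: [0.659, 3.071, 0.0]
ft_force: [0.4, 0.9, 0.9]
grip_width: 0.246
grip_force: 30.0
```

```bash
python3 -c "
from tip import *
get_image('wrist');tip('w13',.085);avg(16)
from h import *
im=load('w13')['im'];grab('scene','s13')
a=cv2.resize(im[90:290,150:400],(500,400),interpolation=2); b=cv2.resize(load('s13')['im'][100:220,215:315],(300,360),interpolation=2)
o=np.zeros((400,800,3),np.uint8);o[:,:500]=a;o[:360,500:]=b;cv2.imwrite('pics/w13b.png',o[:,:,::-1])"
```

```text
t 15.8667 orange 28 u 253 261 v 197 202 med [0.50680551 0.01330845 0.08855568] zrange [0.08775912 0.08994216]
 foot lateral mid [0.51013274 0.01141937] width 0.008808316062754992 centre from cam-side edge [0.51071821 0.01114702]
 ring 101 (array([0.50998295, 0.01116568]), np.float64(0.008556103649815733))
 TCP [0.50905567 0.01267188 0.19548815] ft [1.18840439 1.35286205 0.91123116]
 ring-foot in tool axes mm [ 0.7 -0.3] [ 0.  -0.3]
 mean F [0.59 0.77 1.46] sd [0.41 0.56 0.57] z [0.1955 0.1954] grip 0.24388509727581184 [0.50901239 0.01264267 0.19540379]
```

View pics/w13b.png

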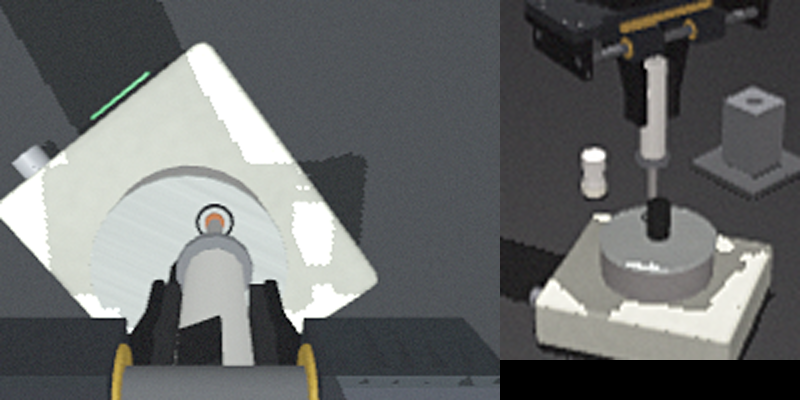

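The orange foot sits centred inside the ring at (214,220), and the probe is upright. Force rose about 2.3 N over its unloaded reading, which is half stroke. I'm handing it in.

```bash
python3 -c "
from bench import *
print(close_job())"
```

```text
the job is handed in; nothing more can be done
None
```

The job is handed in at about 17 s: the cover sits level in the well and released, and the gripper still holds the thermometer upright in the ring, its tip pressed about halfway (about 2.2 N measured); no verdict was returned.

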